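Zero the jeweller's scale

ROBOT

A 6-joint arm with a two-finger parallel gripper is mounted at the origin on the work surface. World frame = base frame: x ahead of the robot, y to its left, z up, the work surface at z = 0. Lengths are in m, angles in rad, forces in N, time in s.
With the tool pointing down it reaches from about 0.3 to 0.875 m from the base axis. Payload 6.4 kg.
Tool frame: the origin (TCP) lies midway between the tips of the shut fingers; the grasp point (between the pads) lies 19 mm behind it; z points along the fingers, y is the line along which they close (so a half turn about z gives the same grasp; the last joint's range is limited). The gripper opens to 85 mm and grips with 20 to 120 N. Pads are 22 mm wide; open, the fingers measure 114 mm over their backs; the gripper's body (76 mm by 85 mm) begins 54 mm behind the grasp point. The pads swing forward as they close: fully open they stand 13 mm farther back than shut.
Start: joints at [1.071, 0.181, 1.607, -0, 1.354, -0.206], TCP at [0.167, 0.55, 0.231] pointing down, gripper open.
Joint ranges: [-2.99, 2.99], [-0.89, 2.07], [0.3, 2.58], [-1.14, 4.28], [0, 2.63], [-3.12, 3.12]. Speed limits (rad/s): [2.57, 2.57, 3.01, 3.14, 3.14, 3.14].

INTERFACE

Orientations are given as a unit quaternion [w, x, y, z].
In Python, from bench import get_obs, camera, hand_in gives the robot as it stands.
- The arm moves only by the tool carry_out, never from a script. Its argument "plan" is a list that holds one entry, the list of rows, each a list of 7 numbers: the shift along the world's x, y, z in m, then the turn, a rotation vector about the world's x, y, z in rad, then the opening, from 0 (shut) to 1 (fully open). In form: [[[x, y, z, rx, ry, rz, hand], ...]]. A call has exactly 5 rows; each row is the pose to reach, as a shift and turn from the pose commanded when the call began; what a row does not reach only later rows make up. A row lasts 1/12 s, in which the tool goes at most 41.7 mm and 7.16 degrees, less where a joint would pass 70% of its speed; a pose out of reach is approached as far as the arm can. A call with a gripper value outside its range is refused whole. The fingers move at their own pace and stop on an object; the grip force is fixed at half the most. Time passes only in rows, so rows that repeat a pose let the fingers close, or fill a call up. It gives the time, the measured TCP pose, the force, the opening and the grip force at its end, in the units of the state.
- get_obs(): the state, without advancing time (a new reading comes with each control period).
- camera(name): name is "side" or "top" or "wrist"; returns a dict with "pixels" (384x512x3 uint8, red, green, blue), "z_map" (384x512 float32, m along the optical axis (not along the pixel's ray), 0 where there is no reading), "camera_matrix" (3x3 intrinsics, pixels), "k1" (the pictures are not rectified: a ray, as slopes to the right and down, at radius r is drawn at 1 + k1 r^2 times it, then the intrinsics apply), "cam_to_world" (4x4, takes a point from camera to world coordinates). Camera axes: x right, y up, looking along -z (the intrinsics and any distortion apply to the point x, -y, -z); pixel columns grow to the right and rows downward; lengths in m; the calibration is good to about 2 mm. A picture is of the moment at which its call begins.
- hand_in(): hands the job in; it is judged then, once.
The state is a dict: "time_s": time; "q": joint angles; "dq": joint speeds; "joint_efforts": joint torques, N m; "eef_pos": TCP position; "eef_rot": TCP orientation; "wrist_force": force on the tool from outside, world axes, zero at the start; "torque": the same for the moment, N m; "opening": opening from 0.0 (shut) to 1.0 (fully open); "grasp_force": force on a finger pad.
Only numpy, scipy, OpenCV 4.12 (cv2) and the standard library are available. Lean on these libraries where they do the work, as an engineer would, in place of code of your own. Each camera call takes 0.05 s, during which the arm holds its last target. There are 200 camera calls.

TASK

Zero the bench scale with its empty dish: push the scale's sliding draught cover fully shut over the dish with your fingers, then gently press the round key all the way down and let it come up again. Do not press the square or the long key. Grasp and lift nothing, leave the dish and the other things on the bench where they are, and finish clear of everything.

Things in the scene. Friction and masses are not known exactly. Their poses are not given: they have to be found in the camera images.
- scale: fixed grey box, 220 mm (its x) by 280 mm (its y), deck 40 mm above the bench. Origin on the bench; box spans x -100..+120, y -140..+140 mm, yaw within 0.3 rad. Three keys in a row along y at x=-70 mm, y=-50, 10, 70 mm in varying order. Steel pan (80 mm wide, top 46 mm above the bench) at x=30, y=-65 mm. Black display, 20 mm high, on the back edge
- cover (a joint): draught cover, m along the scale's -y: 0 = open (parked at the +y end), 0.12 = shut over the pan, at its stop. Starts 0 to 0.04, friction 1.2 N, stays where left. Clear hood with grey edges, 110 x 110 mm, 46 mm high, top 88 mm above the bench; open at its -y end, opaque grey wall at its +y end; too wide to grip
- cover_push (a point): centre of the outer face of the cover's grey +y end wall (110 mm wide, 46 mm high), 65 mm above the bench; moves with the cover. Push here in the scale's -y direction. When the cover is shut this point is at x=30, y=-10 mm in the scale's frame
- round_key (a joint): travel of the round key in m: 0 = up, 0.006 = fully down; sprung, 1.5 N to start it and about 5 N fully down, returns by itself. This is the zeroing key
- round_top (a point): top face centre of the round key. It is 10 mm above the scale's deck (50 mm above the bench) when up. White disc 22 mm across
- square_key (a joint): travel of the square key in m, same spring; must not be pressed
- square_top (a point): top face centre of the square key. It is 10 mm above the scale's deck (50 mm above the bench) when up. White, 22 x 22 mm
- long_key (a joint): travel of the long key in m, same spring; must not be pressed
- long_top (a point): top face centre of the long key. It is 10 mm above the scale's deck (50 mm above the bench) when up. White bar, 16 mm (scale's x) by 38 mm (scale's y)
- dish: loose empty white bowl, 60 mm across and 14 mm high, on the pan. Origin at the centre of its underside
- weight: loose brass calibration weight, 22 mm across, 27 mm high, standing on the scale's deck at the -y end of the row of keys. Origin under its centre
- bangle: loose steel ring, 66 mm across, 7 mm high, lying on the bench in front of the scale. Origin under its centre
- jar: loose glass jar with aluminium cap, 48 mm across, 50 mm high, at the scale's -y side. Origin under its centre
- file: loose file with wooden handle, about 205 mm long, 22 mm high, lying on the bench at the scale's +y side. Its x axis runs along it
- pliers: loose pliers with blue handles, about 160 mm long, 12 mm high, lying at the front and -y side of the scale. Origin at the pivot
- ring_box: loose blue and black ring box, 52 x 52 x 40 mm, behind the scale. Origin under its centre
Things that resemble listed ones, but are neither listed nor needed, are in the scene too. There is more than one size of the dish; the one meant has the size given above.

How it is judged:
By the outcome, as a careful person would: the job done as asked, in the order asked, and still so for the second after the job is handed in, with the robot touching nothing.
It also fails if it takes over 45 s, if anything falls off the work surface, if the arm or the gripper's body presses on something with over 40 N, if the wrist force passes 120 N, or if a joint passes its speed limit or range.

## Working session

There is one attempt and no reset: what is moved stays moved. The work goes in short steps, Python scripts to look and compute and a tool call to move; the robot and the scene stay as the last step left them, time stands still between calls to the robot, and variables do not carry over. Pictures are saved under pics/ and viewed, at most 10 in all, crops included, and the job is handed in when it is done.

Besides the shell and the picture viewer there is one more tool, called after "Emit:" as a command line: name --argument value ..., lists and objects as JSON in quotes. carry_out: Moves the arm, as the interface text tells. Its arguments: {"type":"object","properties":{"plan":{"type":"array","items":{"type":"array","items":{"type":"array","items":{"type":"number"}}}}},"required":["plan"]}

```bash
mkdir -p pics; cat > h.py <<'E'
import numpy as np, cv2
from bench import get_obs, camera, hand_in
def rays(c,uv):
    K=c["camera_matrix"]; k1=float(c["k1"])
    p=cv2.undistortPoints(np.array(uv,float).reshape(-1,1,2),K,np.array([k1,0,0,0,0.])).reshape(-1,2)
    d=np.c_[p[:,0],-p[:,1],-np.ones(len(p))]
    T=c["cam_to_world"]; return T[:3,3],d@T[:3,:3].T
def onz(c,uv,z):
    o,d=rays(c,uv); return o+d*((z-o[2])/d[:,2])[:,None]
def depth(c,uv):
    o,d=rays(c,uv); uv=np.array(uv,int).reshape(-1,2)
    return o+d*c["z_map"][uv[:,1],uv[:,0]][:,None]
E
python3 - <<'E'
from h import *
import pickle
o=get_obs(); print({k:np.round(v,3) for k,v in o.items()})
cs={n:camera(n) for n in("top","side")}
pickle.dump(cs,open("c.pkl","wb"))
for n,c in cs.items():
    cv2.imwrite(f"pics/{n}.png",cv2.resize(c["pixels"][:,:,::-1],(800,600)))
    print(n,c["k1"],c["cam_to_world"].round(3).tolist())
E
```

```text
{'time_s': np.float64(0.0), 'q': array([ 1.071,  0.182,  1.608,  0.   ,  1.354, -0.206]), 'dq': array([ 0.001,  0.   , -0.002,  0.   ,  0.001, -0.001]), 'joint_efforts': array([ 0.0000e+00, -4.4486e+01, -3.5134e+01, -0.0000e+00,  9.0000e-03,
        0.0000e+00]), 'eef_pos': array([0.166, 0.55 , 0.23 ]), 'eef_rot': array([-0.   ,  0.146,  0.989, -0.001]), 'wrist_force': array([-0.057, -0.195, -0.266]), 'torque': array([-0.037,  0.022, -0.011]), 'grasp_force': np.float64(0.0), 'opening': np.float64(0.999)}
top -0.06268925377519113 [[0.021, 0.995, -0.098, 0.464], [-1.0, 0.021, 0.0, 0.017], [0.002, 0.098, 0.995, 1.046], [0.0, 0.0, 0.0, 1.0]]
side 0.02632674752698817 [[0.927, 0.287, -0.242, 0.365], [-0.376, 0.712, -0.593, -0.45], [0.002, 0.641, 0.768, 0.694], [0.0, 0.0, 0.0, 1.0]]
```

View pics/top.png

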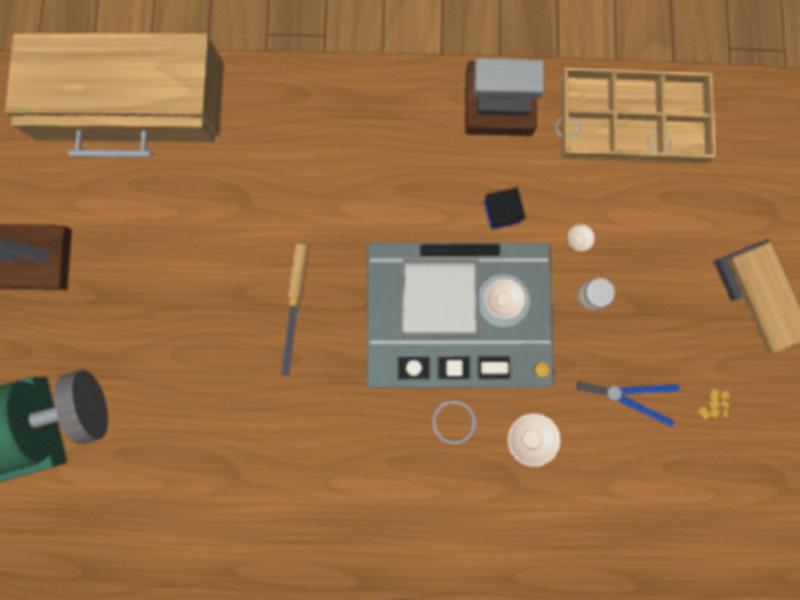

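View pics/side.png

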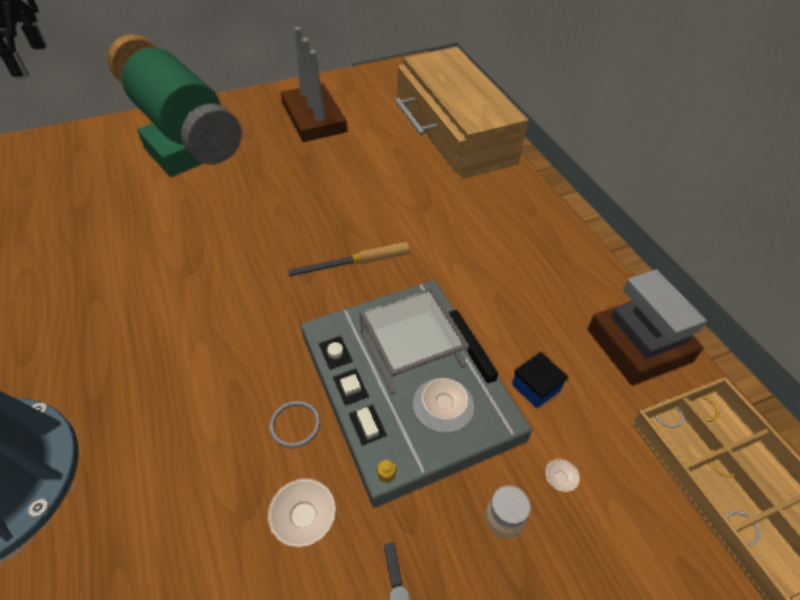

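The top view shows the scale at (368–552, 243–387), the round key at (414,368), the square key at (454,368), the long key at (494,368) and the weight at (542,370). The cover is at (402–478, 262–335), with its +y wall at column 402, and the dish is on the pan at (504,300).

```bash
python3 - <<'E'
from h import *
import pickle
cs=pickle.load(open("c.pkl","rb")); c=cs["top"]; s=.64
im=c["pixels"]; hsv=cv2.cvtColor(im,cv2.COLOR_RGB2HSV)
def blobs(m,box,amin):
    x0,y0,x1,y1=[int(v*s) for v in box]
    M=np.zeros(m.shape,np.uint8); M[y0:y1,x0:x1]=m[y0:y1,x0:x1]
    n,_,st,ce=cv2.connectedComponentsWithStats(M)
    return [(ce[i],st[i]) for i in range(1,n) if st[i][4]>=amin]
w=((hsv[...,2]>170)&(hsv[...,1]<60)).astype(np.uint8)
ks=[]
for ce,st in blobs(w,(385,350,525,386),20):
    p=onz(c,ce,.05)[0]; ks.append(p[:2]); print("key",ce.round(1),st,p.round(4),depth(c,ce)[0].round(4))
ks=np.array(sorted(ks,key=lambda p:-p[1])); d=ks[0]-ks[2]; print("len",np.linalg.norm(d),"yaw",np.arctan2(-d[0],d[1]))
# deck mask: grey-ish, depth-height
vv,uu=np.mgrid[0:384,0:512]; P=depth(c,np.c_[uu.ravel(),vv.ravel()]).reshape(384,512,3)
deck=((abs(P[...,2]-.04)<.012)&(hsv[...,1]<90)).astype(np.uint8)
n,l,st,ce=cv2.connectedComponentsWithStats(deck); i=1+np.argmax(st[1:,4])
ct=max(cv2.findContours((l==i).astype(np.uint8),0,2)[0],key=cv2.contourArea).reshape(-1,2)
r=cv2.minAreaRect(onz(c,ct,.04)[:,:2].astype(np.float32)); print("deck",r)
yaw=np.arctan2(-d[0],d[1]); 
ex=np.array([np.cos(yaw),np.sin(yaw)]); ey=np.array([-ex[1],ex[0]])
# keys centre is (-70,10)
o1=ks.mean(0)+.07*ex-.01*ey; o2=np.array(r[0])-.01*ex
print("origin keys",o1,"deck",o2)
o=o1
L=np.stack([(P[...,:2]-o)@ex,(P[...,:2]-o)@ey],-1)
for lo,hi in((.08,.096),(.06,.08),(.096,.2)):
    m=(P[...,2]>lo)&(P[...,2]<hi)&(abs(L[...,0])<.13)&(abs(L[...,1])<.15)
    if m.any(): print(lo,m.sum(),np.percentile(L[m],[1,50,99],axis=0).round(3).tolist(), np.median(P[m][:,2]))
# scan row across cover
row=int(298*s); print([(u,int(im[row,u].mean()),round(float(P[row,u,2]),3)) for u in range(int(385*s),int(490*s),1)])
E
```

```text
key [264.3 234.9] [260 231  10   9  69] [ 0.4625 -0.0089  0.05  ] [ 0.4625 -0.0089  0.0497]
key [290.4 235. ] [286 231  10   9  89] [ 0.4633 -0.0691  0.05  ] [ 0.4633 -0.069   0.0505]
key [316. 235.] [308 232  17   7 115] [ 0.4646 -0.1281  0.05  ] [ 0.4646 -0.1282  0.049 ]
len 0.11923219282244456 yaw 0.017478214679912802
deck ((0.5438412427902222, -0.07722748816013336), (0.2172033041715622, 0.27715879678726196), 1.2722877264022827)
origin keys [ 0.53361128 -0.07744415] deck [ 0.53384277 -0.07740226]
0.08 2415 [[-0.024, -0.021], [0.03, 0.034], [0.084, 0.087]] 0.08756258881670143
0.06 175 [[-0.077, -0.124], [0.054, -0.017], [0.113, 0.081]] 0.06145498550355233
[(246, 121, 0.039), (247, 122, 0.04), (248, 120, 0.038), (249, 122, 0.041), (250, 119, 0.038), (251, 120, 0.041), (252, 121, 0.037), (253, 120, 0.039), (254, 122, 0.039), (255, 122, 0.04), (256, 121, 0.038), (257, 136, 0.088), (258, 172, 0.091), (259, 199, 0.088), (260, 201, 0.085), (261, 202, 0.087), (262, 201, 0.087), (263, 201, 0.086), (264, 201, 0.086), (265, 202, 0.087), (266, 202, 0.091), (267, 202, 0.088), (268, 201, 1.046), (269, 204, 0.09), (270, 201, 0.085), (271, 204, 0.09), (272, 200, 0.09), (273, 204, 0.089), (274, 202, 0.087), (275, 202, 0.082), (276, 200, 0.087), (277, 202, 0.086), (278, 201, 0.085), (279, 201, 0.09), (280, 203, 0.089), (281, 200, 0.087), (282, 202, 0.09), (283, 200, 0.089), (284, 202, 0.089), (285, 202, 0.09), (286, 203, 0.09), (287, 200, 0.089), (288, 202, 0.086), (289, 202, 0.085), (290, 200, 0.084), (291, 200, 0.088), (292, 201, 0.089), (293, 201, 0.086), (294, 202, 0.086), (295, 202, 0.088), (296, 200, 0.087), (297, 203, 0.087), (298, 200, 0.087), (299, 201, 0.087), (300, 200, 0.085), (301, 201, 0.089), (302, 198, 0.088), (303, 185, 0.086), (304, 152, 0.088), (305, 128, 0.088), (306, 136, 0.045), (307, 157, 1.046), (308, 166, 0.045), (309, 173, 0.045), (310, 193, 0.062), (311, 189, 0.056), (312, 180, 0.058)]
```

```bash
python3 - <<'E'
from h import *
import pickle
cs=pickle.load(open("c.pkl","rb"))
a=cs["top"]["pixels"][145:255,225:365,::-1]; b=cs["side"]["pixels"][170:330,180:345,::-1]
a=cv2.resize(a,(480,377),interpolation=2);b=cv2.resize(b,(320,310),interpolation=2)
o=np.zeros((377,800,3),np.uint8);o[:,:480]=a;o[:310,480:]=b;cv2.imwrite("pics/z.png",o)
E
```

```text
(no output)
```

View pics/z.png

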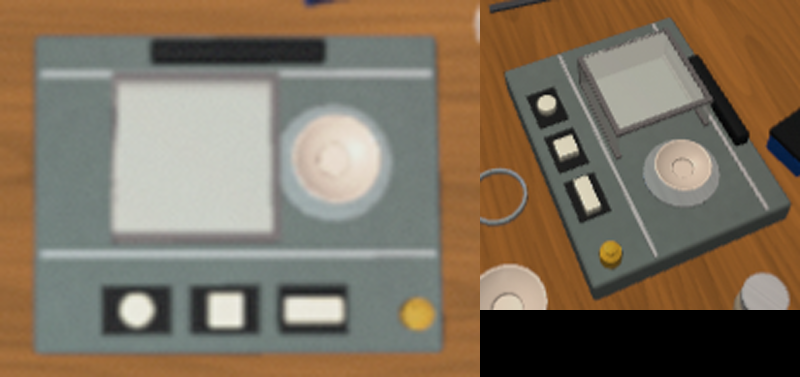

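The scale's yaw is about 0.017 and its origin is (0.534, -0.077). Key spacing and deck size match the sheet. The cover wall's outer face is at scale y≈0.088 (joint ≈0.022), so cover_push is near world (0.562, 0.011). The round key is at (0.4625, -0.009). I'm shutting the fingers, aligning them and moving over.

Emit:
carry_out --plan '[[[0.012, -0.038, 0, 0, 0, 0.062, 0], [0.024, -0.076, 0, 0, 0, 0.124, 0], [0.036, -0.114, 0, 0, 0, 0.186, 0], [0.048, -0.152, 0, 0, 0, 0.248, 0], [0.06, -0.19, 0, 0, 0, 0.31, 0]]]'

```text
time_s: 0.52
eef_pos: [0.2262, 0.3586, 0.2307]
eef_rot: [-0.0, -0.01, 1.0, -0.0]
wrist_force: [2.4, -0.6, 0.4]
opening: 0.3
grasp_force: 0.0
```

Emit:
carry_out --plan '[[[0.028, -0.028, 0, 0, 0, 0, 0], [0.056, -0.056, 0, 0, 0, 0, 0], [0.084, -0.084, 0, 0, 0, 0, 0], [0.112, -0.112, 0, 0, 0, 0, 0], [0.14, -0.14, 0, 0, 0, 0, 0]]]'

```text
time_s: 0.93
eef_pos: [0.3673, 0.2187, 0.2313]
eef_rot: [0.0, -0.008, 1.0, 0.0]
wrist_force: [0.6, 0.9, 0.2]
opening: 0.0
grasp_force: 0.0
```

Emit:
carry_out --plan '[[[0.036, -0.02, 0, 0, 0, 0, 0], [0.072, -0.04, 0, 0, 0, 0, 0], [0.108, -0.06, 0, 0, 0, 0, 0], [0.144, -0.08, 0, 0, 0, 0, 0], [0.18, -0.1, 0, 0, 0, 0, 0]]]'

```text
time_s: 1.35
eef_pos: [0.5478, 0.1189, 0.2308]
eef_rot: [-0.0, -0.008, 1.0, 0.0]
wrist_force: [0.3, 0.0, 0.5]
opening: 0.005
grasp_force: 0.0
```

Emit:
carry_out --plan '[[[0.007, -0.027, -0.02, 0, 0, 0, 0], [0.014, -0.054, -0.05, 0, 0, 0, 0], [0.014, -0.054, -0.09, 0, 0, 0, 0], [0.014, -0.054, -0.13, 0, 0, 0, 0], [0.014, -0.054, -0.17, 0, 0, 0, 0]]]'

```text
time_s: 1.77
eef_pos: [0.5604, 0.0656, 0.0595]
eef_rot: [0.0, -0.007, 1.0, 0.0]
wrist_force: [0.6, 0.4, -0.7]
opening: 0.005
grasp_force: 0.0
```

Emit:
carry_out --plan '[[[0, -0.006, -0.002, 0, 0, 0, 0], [0, -0.012, -0.002, 0, 0, 0, 0], [0, -0.018, -0.002, 0, 0, 0, 0], [0, -0.024, -0.002, 0, 0, 0, 0], [0, -0.03, -0.002, 0, 0, 0, 0]]]'

```text
time_s: 2.18
eef_pos: [0.5629, 0.0354, 0.0624]
eef_rot: [0.003, -0.008, 1.0, -0.0]
wrist_force: [0.1, -0.4, 0.8]
opening: 0.001
grasp_force: 0.0
```

Emit:
carry_out --plan '[[[0, -0.008, 0, 0, 0, 0, 0], [0, -0.016, 0, 0, 0, 0, 0], [0, -0.024, 0, 0, 0, 0, 0], [0, -0.032, 0, 0, 0, 0, 0], [0.001, -0.04, 0, 0, 0, 0, 0]]]'

```text
time_s: 2.6
eef_pos: [0.5614, -0.0044, 0.0595]
eef_rot: [-0.0, -0.008, 1.0, 0.0]
wrist_force: [-1.5, 1.2, 0.5]
opening: -0.002
grasp_force: 0.8
```

Emit:
carry_out --plan '[[[0, -0.008, 0, 0, 0, 0, 0], [0, -0.016, 0, 0, 0, 0, 0], [0, -0.024, 0, 0, 0, 0, 0], [0, -0.032, 0, 0, 0, 0, 0], [0.001, -0.04, 0, 0, 0, 0, 0]]]'

```text
time_s: 3.02
eef_pos: [0.562, -0.0443, 0.059]
eef_rot: [-0.001, -0.008, 1.0, 0.0]
wrist_force: [-1.0, 2.1, 0.1]
opening: 0.001
grasp_force: 0.8
```

Emit:
carry_out --plan '[[[0, -0.004, 0, 0, 0, 0, 0], [0, -0.008, 0, 0, 0, 0, 0], [0, -0.012, 0, 0, 0, 0, 0], [0, -0.016, 0, 0, 0, 0, 0], [0, -0.02, 0, 0, 0, 0, 0]]]'

```text
time_s: 3.43
eef_pos: [0.5624, -0.0638, 0.0592]
eef_rot: [-0.0, -0.008, 1.0, 0.0]
wrist_force: [0.6, 1.2, -0.6]
opening: 0.001
grasp_force: 0.7
```

The cover is moving with the push (about 1.2 N). I'm continuing in small steps until it reaches the stop.

Emit:
carry_out --plan '[[[0, -0.002, 0, 0, 0, 0, 0], [0, -0.004, 0, 0, 0, 0, 0], [0, -0.006, 0, 0, 0, 0, 0], [0, -0.007, 0, 0, 0, 0, 0], [0, -0.008, 0, 0, 0, 0, 0]]]'

```text
time_s: 3.85
eef_pos: [0.5625, -0.0716, 0.0593]
eef_rot: [0.0, -0.008, 1.0, 0.0]
wrist_force: [0.4, 1.3, -0.7]
opening: -0.004
grasp_force: 0.6
```

Emit:
carry_out --plan '[[[0, -0.001, 0, 0, 0, 0, 0], [0, -0.001, 0, 0, 0, 0, 0], [0, -0.002, 0, 0, 0, 0, 0], [0, -0.002, 0, 0, 0, 0, 0], [0, -0.003, 0, 0, 0, 0, 0]]]'

```text
time_s: 4.27
eef_pos: [0.5625, -0.0733, 0.0593]
eef_rot: [0.0, -0.008, 1.0, 0.001]
wrist_force: [1.3, 11.5, 1.7]
opening: 0.002
grasp_force: 5.6
```

The force rose to 11.5 N where the stop was expected. I'm backing off, rising and going above the round key.

Emit:
carry_out --plan '[[[0, 0.005, 0, 0, 0, 0, 0], [0, 0.02, 0, 0, 0, 0, 0], [0, 0.04, 0, 0, 0, 0, 0], [0, 0.05, 0.03, 0, 0, 0, 0], [0, 0.055, 0.06, 0, 0, 0, 0]]]'

```text
time_s: 4.68
eef_pos: [0.5603, -0.0181, 0.1178]
eef_rot: [-0.003, -0.009, 1.0, 0.0]
wrist_force: [-0.1, -0.6, -0.0]
opening: 0.002
grasp_force: 0.0
```

Emit:
carry_out --plan '[[[-0.03, 0.003, 0, 0, 0, 0, 0], [-0.06, 0.007, 0, 0, 0, 0, 0], [-0.09, 0.01, 0, 0, 0, 0, 0], [-0.1, 0.01, -0.02, 0, 0, 0, 0], [-0.1, 0.01, -0.05, 0, 0, 0, 0]]]'

```text
time_s: 5.1
eef_pos: [0.4627, -0.01, 0.0714]
eef_rot: [0.003, -0.008, 1.0, -0.001]
wrist_force: [1.4, -0.0, 0.0]
opening: -0.002
grasp_force: 0.0
```

```bash
python3 - <<'E'
from h import *
o=get_obs(); print(o["eef_pos"],o["wrist_force"])
c=camera("side"); t=camera("top")
b=cv2.resize(c["pixels"][130:340,150:370,::-1],(400,382),interpolation=2)
a=cv2.resize(t["pixels"][130:270,220:366,::-1],(400,382),interpolation=2)
cv2.imwrite("pics/p.png",np.hstack([a,b]))
E
```

```text
[ 0.46270122 -0.01002966  0.07139482] [ 1.3551721  -0.01695019  0.04821028]
```

View pics/p.png

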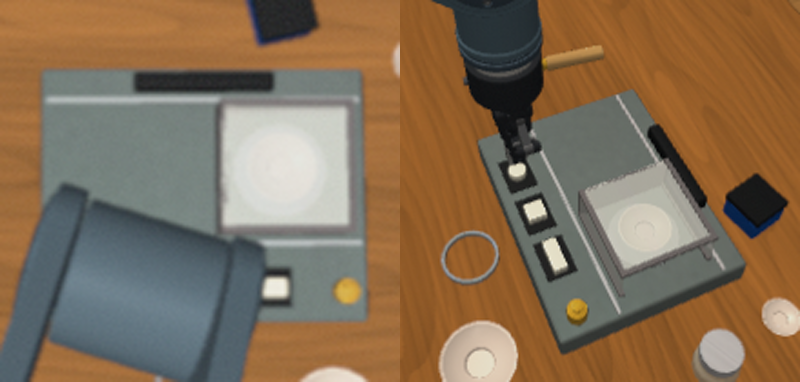

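The left half (top view) shows the cover over the dish at (220–352, 103–232). The right half (side view) shows the fingers right above the round key at (516,170). I'm pressing gently now.

Emit:
carry_out --plan '[[[0, 0, -0.006, 0, 0, 0, 0], [0, 0, -0.01, 0, 0, 0, 0], [0, 0, -0.013, 0, 0, 0, 0], [0, 0, -0.016, 0, 0, 0, 0], [0, 0, -0.018, 0, 0, 0, 0]]]'

```text
time_s: 5.62
eef_pos: [0.4631, -0.0098, 0.0516]
eef_rot: [0.0, -0.008, 1.0, -0.0]
wrist_force: [0.3, -0.2, -0.3]
opening: 0.003
grasp_force: 0.0
```

Emit:
carry_out --plan '[[[0, 0, -0.001, 0, 0, 0, 0], [0, 0, -0.002, 0, 0, 0, 0], [0, 0, -0.003, 0, 0, 0, 0], [0, 0, -0.004, 0, 0, 0, 0], [0, 0, -0.005, 0, 0, 0, 0]]]'

```text
time_s: 6.03
eef_pos: [0.4628, -0.0097, 0.0465]
eef_rot: [0.0, -0.008, 1.0, -0.0]
wrist_force: [-0.8, 0.7, 3.4]
opening: 0.001
grasp_force: 1.8
```

Emit:
carry_out --plan '[[[0, 0, -0.001, 0, 0, 0, 0], [0, 0, -0.0015, 0, 0, 0, 0], [0, 0, -0.002, 0, 0, 0, 0], [0, 0, -0.0025, 0, 0, 0, 0], [0, 0, -0.003, 0, 0, 0, 0]]]'

```text
time_s: 6.45
eef_pos: [0.4628, -0.0097, 0.0439]
eef_rot: [0.0, -0.008, 1.0, -0.0]
wrist_force: [-4.0, 1.5, 15.1]
opening: -0.0
grasp_force: 7.7
```

The key has bottomed: 15 N, with the tip at z≈0.044. I'm releasing and retreating.

Emit:
carry_out --plan '[[[0, 0, 0.003, 0, 0, 0, 0], [0, 0, 0.008, 0, 0, 0, 0], [0, 0, 0.03, 0, 0, 0, 0], [0, 0, 0.065, 0, 0, 0, 0], [0, 0, 0.1, 0, 0, 0, 0]]]'

```text
time_s: 6.87
eef_pos: [0.4608, -0.0092, 0.1431]
eef_rot: [-0.002, -0.008, 1.0, 0.001]
wrist_force: [1.3, -1.0, -0.0]
opening: -0.001
grasp_force: 0.0
```

Emit:
carry_out --plan '[[[-0.02, 0.03, 0.02, 0, 0, 0, 0], [-0.04, 0.06, 0.04, 0, 0, 0, 0], [-0.06, 0.09, 0.06, 0, 0, 0, 0], [-0.08, 0.12, 0.08, 0, 0, 0, 0], [-0.1, 0.15, 0.08, 0, 0, 0, 0]]]'

```text
time_s: 7.28
eef_pos: [0.3633, 0.1415, 0.227]
eef_rot: [0.003, -0.008, 1.0, 0.0]
wrist_force: [0.8, 0.8, 0.2]
opening: -0.002
grasp_force: 0.0
```

Emit:
carry_out --plan '[[[-0.02, 0.03, 0, 0, 0, 0, 0], [-0.04, 0.06, 0, 0, 0, 0, 0], [-0.04, 0.06, 0, 0, 0, 0, 0], [-0.04, 0.06, 0, 0, 0, 0, 0], [-0.04, 0.06, 0, 0, 0, 0, 0]]]'

```text
time_s: 7.7
eef_pos: [0.3225, 0.2002, 0.2232]
eef_rot: [0.0, -0.009, 1.0, -0.0]
wrist_force: [0.2, -0.1, 0.1]
opening: -0.001
grasp_force: 0.0
```

```bash
python3 - <<'E'
from h import *
c=camera("top"); print(get_obs()["wrist_force"])
im=c["pixels"]; hsv=cv2.cvtColor(im,cv2.COLOR_RGB2HSV)
vv,uu=np.mgrid[0:384,0:512]; P=depth(c,np.c_[uu.ravel(),vv.ravel()]).reshape(384,512,3)
y=.0175; ex=np.array([1,y]); ey=np.array([-y,1]); o=[.5337,-.0774]
L=np.stack([(P[...,:2]-o)@ex,(P[...,:2]-o)@ey],-1)
m=(P[...,2]>.08)&(P[...,2]<.096)&(abs(L[...,0])<.13)&(abs(L[...,1])<.15)
print(np.percentile(L[m],[1,50,99],axis=0).round(3).tolist())
w=(hsv[...,2]>170)&(hsv[...,1]<60)
for l in(.07,.01,-.05):
    k=w&(abs(L[...,0]+.07)<.015)&(abs(L[...,1]-l)<.025); print(l,k.sum(),np.median(P[...,2][k]))
cv2.imwrite("pics/e.png",cv2.resize(im[:,:,::-1],(800,600)))
E
```

```text
[ 0.21136565 -0.1765479  -0.93754274]
[[-0.023, -0.118], [0.031, -0.063], [0.085, -0.009]]
0.07 69 0.049003471758297334
0.01 89 0.04929975472758519
-0.05 115 0.0496162155521801
```

View pics/e.png

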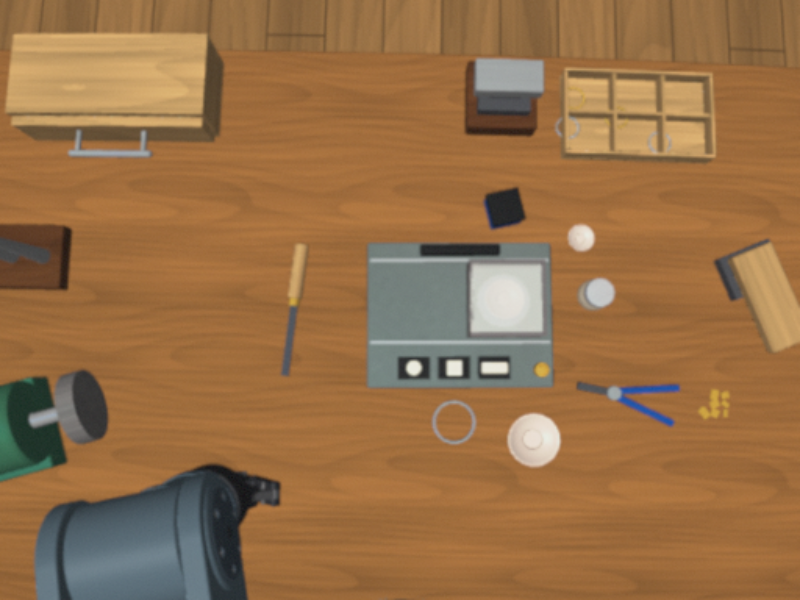

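The cover is shut (468–548, 262–337) with its +y edge at scale y≈-0.009. All three keys are up, nothing else has moved, and the arm is clear.

```bash
python3 -c "from bench import hand_in; print(hand_in())"
```

```text
the job is handed in; nothing more can be done
None
```

The draught cover is shut against its stop over the dish, the round key was pressed fully down and came back up, nothing else moved, the arm finished clear, and the job is handed in.

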